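# Load a border tile into the sprung holding jig

## Robot

A 6-joint arm with a two-finger parallel gripper is mounted at the origin on the work surface. World frame = base frame: x ahead of the robot, y to its left, z up, the work surface at z = 0. Lengths are in mm, angles in rad, forces in N, time in s.
With the tool pointing down it reaches from about 400 to 925 mm from the base axis. Payload 12.5 kg.
Tool frame: the origin (TCP) lies at the very end of the fingers, on their centre line; the grasp point (between the pads) lies 19 mm behind it; z points along the fingers, y is the line along which they close (so a half turn about z gives the same grasp; the last joint's range is limited). The gripper opens to 95 mm and grips with 3 to 60 N. Pads are 20 mm wide; open, the fingers measure 119 mm over their backs; the gripper's body (75 mm by 180 mm) begins 59 mm behind the grasp point.
Start: joints at [1.129, 0.491, 1.559, -0, 1.092, -0.106], TCP at [205.937, 590.116, 214.661] pointing down, gripper open.
Joint ranges: [-3.1, 3.1], [-0.84, 2.19], [0.05, 2.79], [-1.13, 4.28], [0.06, 2.93], [-2.69, 2.69]. Speed limits (rad/s): [2.22, 2.22, 2.79, 3.14, 3.14, 3.14].

## Interface

Orientations are given as [roll, pitch, yaw] about the fixed x, y, z axes, in that order (R = Rz(yaw) Ry(pitch) Rx(roll)).
In Python, from cell import env gives the robot as it stands.
- The arm moves only by the shell command python3 steer.py 'ROWS'. ROWS is a JSON object with one list for each field, all of the same length, 1 to 5, a row being the entries at one place: sx, sy, sz (the shift in mm), yaw (a turn about the tool's z in rad), finger_gap (the opening from 0.0 (shut) to 1.0 (fully open)); each row is the pose to reach, as a shift and turn from the pose commanded when the command began, along the tool's axes at that moment; what a row does not reach only later rows make up. A row lasts 1/12 s, in which the tool goes at most 41.7 mm and 0.125 rad, less where a joint would pass 70% of its speed; a pose out of reach is approached as far as the arm can. The fingers move at their own pace and stop on an object; the grip force is fixed at half the most. Time passes only in rows, so rows that do not move let the fingers close. It prints the time, the measured TCP pose, the force, the opening and the grip force at its end. Input that does not fit is refused with a message, and nothing moves.
- env.state(): the state, without advancing time (a new reading comes with each control period).
- env.read_camera(name): name is "scene" or "side" or "wrist"; returns (picture, depth): 384x512x3 uint8, red, green, blue; 384x512 float32, mm along the optical axis (not along the pixel's ray), 0 where there is no reading.
- env.camera_info(name): a dict with "vertical_fov" (degrees; the focal length in pixels is half the picture's height over the tangent of half this angle, whatever the lens; pixels are square), "cx", "cy" (the principal point, pixels), "origin" and "attitude" of the camera in the world. Camera axes: x right, y down, z forward; pixel columns grow to the right and rows downward; lengths in mm; the calibration is good to about 2 mm. A picture is of the moment at which its call begins: read the wrist's pose just before it. camera_info takes no time and is no camera call; for the wrist camera it gives the pose at the moment of the call.
- env.job_done(): hands the job in; it is judged then, once.
The state is a dict: "t": time; "joints": joint angles; "qvel": joint speeds; "tau": joint torques, N m; "eef_pos": TCP position; "tcp_rot": TCP orientation; "ft_force": force on the tool from outside, world axes, zero at the start; "moment": the same for the moment, N m; "opening": opening from 0.0 (shut) to 1.0 (fully open); "grip_force": force on a finger pad.
Only numpy, scipy, OpenCV 4.12 (cv2) and the standard library are available. Lean on these libraries where they do the work, as an engineer would, in place of code of your own. Each camera call takes 0.05 s, during which the arm holds its last target. There are 200 camera calls.

## Task

Load the border tile into the holding jig for painting: pull the spring clamp out by its black knob, right to its stop, so that the catch drops in and holds it open. With the orange push stick, feed the tile along the channel and under the hand rest until it is fully home against the end stop; its glaze is raw, so keep your fingers off it. Then press the red catch pad so that the clamp springs shut on the tile, leave the stick lying flat on the bench clear of the jig, and leave the bottle, jar and bowl as they stand.

Things in the scene. Friction and masses are not known exactly. Their poses are not given: they have to be found in the camera images.
- jig: Holding jig, fixed: grey painted board 30 high, in its own frame x -80 to +50, y -130 to +125 (mm). Origin on the bench under the channel's centre line, z up; y runs along the channel from mouth to end stop; the clamp is on the -x side. Channel floor z 30, rails' tops z 44. Back fence's inner face x +25, front rail's x -25 (front rail only y -130 to +42): channel 50 wide.
- channel_mouth (a point): Middle of the channel's open mouth, at floor height: jig (0, -130, 30) mm. Axes as the jig's. Beyond it (-y) is bare bench, 30 mm lower.
- rest_bridge (a point): Middle of the underside of the dark wood hand rest, a fixed bridge over the channel: 92 (x) by 40 (y) by 12 thick, at jig (0, -10, 52) mm, so 22 mm clear above the channel floor, top z 64.
- end_stop (a point): Middle of the end stop's face at the channel floor: jig (0, 105, 30) mm; a bar right across the channel, top z 44. Axes as the jig's.
- clamp (a joint): Sprung clamp slide, m. 0 = sprung in, its 50 wide jaw (jig y 48 to 98) standing 40 mm into the channel in the tile's way; grows as pulled along the jig's -x; 0.048 = hard stop. Spring pulls back in: 5 N at 0, 10 N at the stop; damping 25 N per m/s. Past 0.046 the catch drops in by itself and the slide rests at about 0.0455, jaw 6 mm clear of the channel. Shut on the tile: about 0.036.
- clamp_knob (a point): Centre of the clamp's black pull knob: cylinder 30 mm in diameter, 26 long, axis along the jig's x, 40 mm above the bench; a steel bar (16 wide, 12 high) runs from its +x end into the jig. At clamp 0 it is at jig (-110, 73, 40) mm, 30 mm off the board's edge, and it moves with the clamp. Pinch it from above across the jig's y. Axes as the jig's.
- catch (a joint): Sprung rocker catch, rad. 0 = its tooth rides on the clamp's bar (as at the start); -0.21 = dropped in, holding the clamp out; pressing the red pad down raises it; above 0 the clamp is free to spring shut; +0.15 = pad at its lower stop. The pad takes 1 to 3 N.
- catch_pad (a point): Middle of the top of the catch's red thumb pad, 24 x 24 mm, overhanging the board's +y end at about jig (-63, 147, 62) mm; it moves with the catch: 9 mm higher when the catch has dropped in, 6 mm lower than at the start when pressed to its stop. Press straight down.
- tile: Border tile, 46 (x) x 100 (y) x 9 mm, about 95 g, loose: white raw glaze, red and grey pattern. Origin mid-underside, z up, y the long way. It starts flat on the channel floor in the mouth, its y along the jig's y, its head (+y end) just before or just under the hand rest.
- tile_head (a point): Middle of the tile's leading (+y) end face, 4.5 mm above its underside.
- tile_tail (a point): Middle of the tile's trailing (-y) end face, 46 x 9 mm, 4.5 mm above its underside: push here. It starts within 20 mm inside or 5 mm outside the mouth; fully home it lies at jig y +5 mm, under the hand rest.
- push_stick: Orange push stick, about 120 g, lying flat on the bench. Origin on its underside below the handle's middle; x to the tip, z up. Handle block 100 (x -50 to +50) x 26 wide x 40 high; from it a flat blade 22 wide, 12 high runs along the underside to the tip at x +195. Balance point about x +25.
- stick_tip (a point): Middle of the push stick's flat tip face, 195 mm ahead of its origin, 6 mm above its underside.
- glaze_bottle: Bystander: pale green glaze bottle, 72 mm in diameter, 200 high. Origin under its middle.
- slip_jar: Bystander: pinkish jar with white lid, 68 mm in diameter, 95 high. Origin under its middle.
- colour_bowl: Bystander: dark green bowl, 104 mm across, 48 high. Origin under its middle.

How it is judged:
By the outcome, as a careful person would: the job done as asked, in the order asked, and still so for the second after the job is handed in, with the robot touching nothing.
It also fails if it takes over 64 s, if anything falls off the work surface, if the arm or the gripper's body presses on something with over 40 N, if the wrist force passes 120 N, or if a joint passes its speed limit or range.

## Working session

There is one attempt and no reset: what is moved stays moved. The work goes in short steps, Python scripts to look and compute and a shell command to move; the robot and the scene stay as the last step left them, time stands still between calls to the robot, and variables do not carry over. Pictures are saved under pics/ and viewed, at most 11 in all, crops included, and the job is handed in when it is done.

```bash
ls; mkdir -p pics; python3 - <<'E'
from cell import env
import cv2,numpy as np
for n in ["scene","side"]:
    p,d=env.read_camera(n); np.savez(f"pics/{n}0.npz",p=p,d=d); cv2.imwrite(f"pics/{n}0.png",cv2.resize(p[:,:,::-1],(800,600)))
    print(n,env.camera_info(n),(d>0).mean())
print(env.camera_info("wrist"));print(env.state())
E
```

```text
cell.py
pics
steer.py
scene {'vertical_fov': 51.94091890127419, 'cx': 259.80503432003223, 'cy': 192.2987801320066, 'origin': array([1333.56814938,  260.08295872,  898.49378598]), 'attitude': array([-2.41597008,  0.01602203,  1.82349654])} 0.9959462483723959
side {'vertical_fov': 55.602968068736246, 'cx': 257.6702533535362, 'cy': 189.44163514443233, 'origin': array([544.83833232, 980.96274934, 599.68465162]), 'attitude': array([-2.07787427,  0.02308971, -3.08741426])} 0.9962056477864584
{'vertical_fov': 69.88615006239105, 'cx': 254.63382417952755, 'cy': 194.38260313280603, 'origin': array([134.53632351, 614.90208976, 384.50985375]), 'attitude': array([2.86731675e+00, 8.68382333e-04, 1.23585516e+00])}
{'t': 0.1, 'joints': array([ 1.12939030e+00,  4.91493550e-01,  1.55939091e+00,  1.05510286e-05,
        1.09171159e+00, -1.05574324e-01]), 'qvel': array([ 0.00047122, -0.00193033, -0.0016782 , -0.00027807,  0.000652  ,
        0.00111958]), 'tau': array([ 3.35088560e-03, -6.13628268e+01, -2.58604091e+01,  6.93586003e-02,
        4.70790337e-02, -5.08099981e-05]), 'eef_pos': array([205.83849743, 589.89988997, 214.12292212]), 'tcp_rot': array([-3.14059584e+00, -1.15041754e-04,  2.80575602e+00]), 'ft_force': array([ 0.30345554,  0.58844728, -0.41150161]), 'moment': array([-0.01186589,  0.03183992, -0.00931801]), 'grip_force': 0.0, 'opening': 0.9977400910636339}
```
View pics/scene0.png

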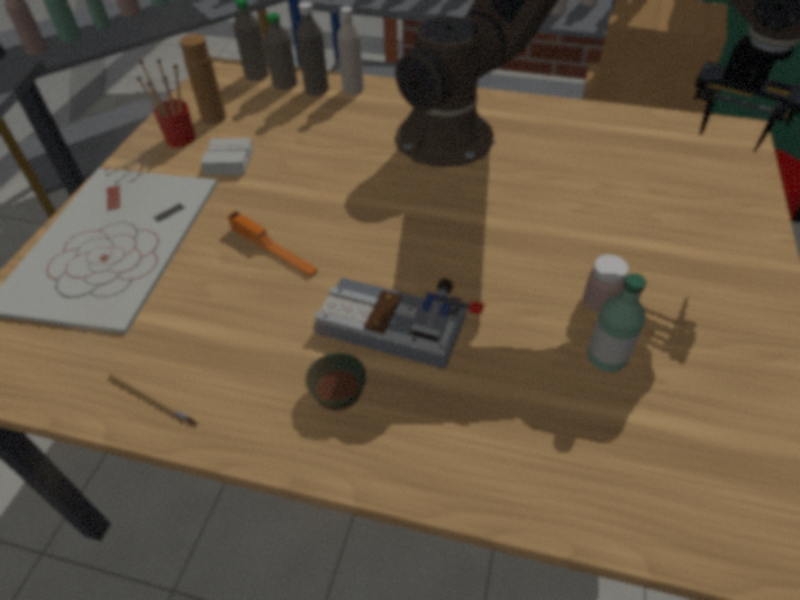

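View pics/side0.png

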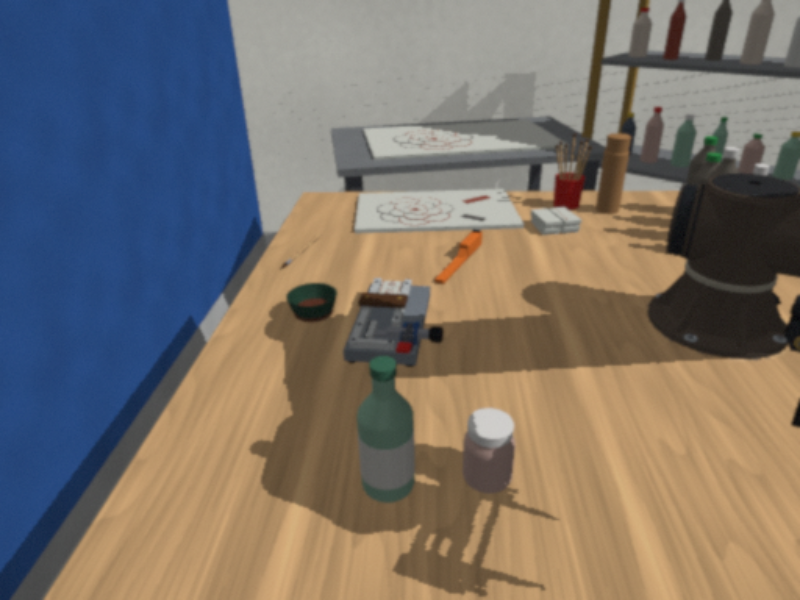

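The scene view shows the jig at about (390,320), with the channel running right towards +y and the black knob at (445,287). The red pad is at (476,307), the orange stick goes from (235,222) to (312,272), and the bowl is at (337,380). The jar (607,280) and bottle (617,325) stand off to the right. The side view agrees: jig (390,320), stick (460,255).

```bash
cat > h.py <<'E'
import numpy as np,cv2
from cell import env
from scipy.spatial.transform import Rotation as R
def cam(ci):
    f=192/np.tan(np.radians(ci["vertical_fov"]/2)); return f,R.from_euler("xyz",ci["attitude"]).as_matrix(),np.array(ci["origin"])
def cloud(ci,d):
    f,M,o=cam(ci); v,u=np.indices(d.shape)
    c=np.stack([(u-ci["cx"])/f*d,(v-ci["cy"])/f*d,d],-1)
    return c@M.T+o
def ray(ci,u,v,z):
    f,M,o=cam(ci); r=M@np.array([(u-ci["cx"])/f,(v-ci["cy"])/f,1]); return o+r*(z-o[2])/r[2]
def proj(ci,P):
    f,M,o=cam(ci); c=(np.asarray(P)-o)@M; return c[...,0]/c[...,2]*f+ci["cx"],c[...,1]/c[...,2]*f+ci["cy"]
def masks(p):
    h=cv2.cvtColor(p,cv2.COLOR_RGB2HSV); H,S,V=[h[...,i].astype(int) for i in range(3)]
    return dict(orange=(H>4)&(H<14)&(S>190)&(V>120),red=((H<4)|(H>175))&(S>170)&(V>90),dark=(V<45),grey=(S<60)&(V>60))
E
python3 - <<'E'
from h import *
for n in ["scene","side"]:
    z=np.load(f"pics/{n}0.npz");ci=env.camera_info(n);W=cloud(ci,z["d"]);m=masks(z["p"])
    tab=(abs(W[...,0]-600)<150)&(abs(W[...,1])<300)
    print(n,"bench z",np.percentile(W[tab][:,2],[5,50]))
    inb=(W[...,0]>300)&(W[...,0]<950)&(abs(W[...,1])<700)
    for k in["orange","red"]:
        mm=(m[k]&inb).astype(np.uint8);N,l,s,c=cv2.connectedComponentsWithStats(mm)
        for i in range(1,N):
            if s[i,4]>8:
                q=W[l==i];print(k,s[i,4],c[i].round(),"med",np.median(q,0).round(),"min",q.min(0).round(),"max",q.max(0).round())
    # tall things
    for lo in [(22,46),]:
        mm=((W[...,2]>24)&(W[...,2]<250)&inb).astype(np.uint8);N,l,s,c=cv2.connectedComponentsWithStats(mm)
        for i in range(1,N):
            if s[i,4]>40:
                q=W[l==i];print("obj",s[i,4],c[i].round(),"med",np.median(q,0).round(),"min",q.min(0).round(),"max",q.max(0).round())
E
```

```text
scene bench z [-749.30510967   -1.00395681]
orange 62 [158. 143.] med [ 468. -322.   38.] min [ 446. -357.   35.] max [ 489. -288.   42.]
orange 9 [198. 172.] med [ 538. -162.   10.] min [ 531. -171.    9.] max [ 545. -157.   12.]
obj 207 [158. 144.] med [ 468. -327.   36.] min [ 433. -383.   24.] max [ 493. -281.   42.]
obj 1978 [393. 198.] med [622. 418.  94.] min [444. 377.  24.] max [649. 463. 202.]
obj 3437 [253. 203.] med [642.  50.  38.] min [537. -99.  24.] max [712. 199.  67.]
obj 520 [214. 240.] med [780. -22.  41.] min [747. -66.  24.] max [850.  36.  51.]
side bench z [-0.65778125  1.59076641]
orange 224 [295. 163.] med [ 481. -279.   18.] min [ 436. -357.    6.] max [ 545. -149.   43.]
red 39 [258. 222.] med [600. 191.  62.] min [591. 176.  60.] max [609. 201.  64.]
obj 123 [301. 153.] med [ 462. -313.   39.] min [ 431. -372.   24.] max [ 489. -271.   45.]
obj 4600 [248. 242.] med [612. 429.  60.] min [ 533. -100.   24.] max [710. 467. 203.]
obj 455 [199. 191.] med [797. -30.  39.] min [747. -67.  24.] max [849.  38.  51.]
obj 1347 [313. 285.] med [476. 433.  74.] min [441. 382.  24.] max [508. 446.  98.]
```

```bash
for i in 1 2 3; do :; done
python3 steer.py '{"sx":[-34, -68, -102, -136, -170], "sy":[-23, -46, -69, -93, -116], "sz":[0, 1, 2, 3, 4], "yaw":[0, 0, 0, 0, 0], "finger_gap":[1, 1, 1, 1, 1]}'
python3 steer.py '{"sx":[-34, -68, -102, -136, -170], "sy":[-23, -46, -69, -93, -116], "sz":[0, 1, 2, 3, 4], "yaw":[0, 0, 0, 0, 0], "finger_gap":[1, 1, 1, 1, 1]}'
python3 steer.py '{"sx":[-34, -68, -102, -136, -170], "sy":[-23, -46, -69, -93, -116], "sz":[0, 1, 2, 3, 4], "yaw":[0, 0, 0, 0, 0], "finger_gap":[1, 1, 1, 1, 1]}'
python3 steer.py '{"sx":[-34, -34, -34, -34, -34], "sy":[-23, -23, -23, -23, -23], "sz":[0, 0, 0, 0, 0], "yaw":[-0.1, -0.2, -0.34, -0.34, -0.34], "finger_gap":[1, 1, 1, 1, 1]}'
python3 - <<'E'
from h import *
ci=env.camera_info("wrist");p,d=env.read_camera("wrist");print(ci,env.state()["eef_pos"])
np.savez("pics/w1.npz",p=p,d=d,**ci); cv2.imwrite("pics/w1.png",cv2.resize(p[:,:,::-1],(800,600)))
E
```

```text
t: 0.52
eef_pos: [328.7, 422.8, 210.4]
tcp_rot: [-3.141, -0.0, 2.806]
ft_force: [-0.1, 0.4, 0.5]
opening: 0.996
grip_force: 0.0
t: 0.93
eef_pos: [451.2, 257.1, 206.5]
tcp_rot: [-3.142, -0.0, 2.806]
ft_force: [0.3, 1.6, 0.0]
opening: 0.996
grip_force: 0.0
t: 1.35
eef_pos: [573.5, 91.4, 202.4]
tcp_rot: [-3.142, -0.0, 2.806]
ft_force: [0.9, -0.7, 0.3]
opening: 1.0
grip_force: 0.0
t: 1.77
eef_pos: [597.1, 60.6, 202.4]
tcp_rot: [3.141, -0.001, -3.14]
ft_force: [0.0, -0.1, 0.9]
opening: 1.0
grip_force: 0.0
{'vertical_fov': 69.88615006239105, 'cx': 254.63382417952755, 'cy': 194.38260313280603, 'origin': array([521.5790388 ,  60.05763674, 372.75908677]), 'attitude': array([ 2.86777405e+00, -3.19718699e-04,  1.57339424e+00])} [597.05478176  60.80394505 202.45639472]
```

View pics/w1.png

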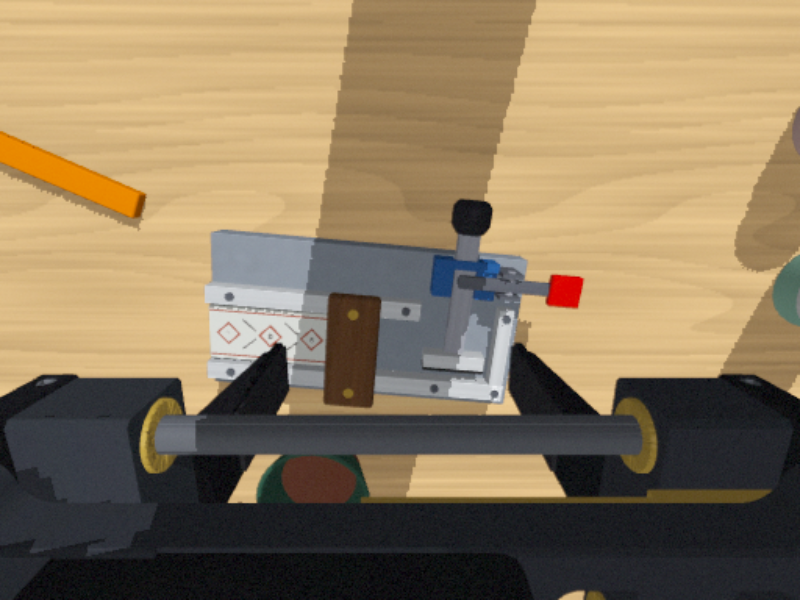

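The wrist view shows the board corners at (211,231) and (525,257), the knob at (471,217), the pad at (565,291) and the hand rest at (352,350). The tile's head is already at or under the rest, and the stick tip is at (142,205).

```bash
cat >> h.py <<'E'
def hull(W,m): 
    q=W[m]; return cv2.minAreaRect(q[:,:2].astype(np.float32))
E
python3 - <<'E'
from h import *
z=np.load("pics/w1.npz");ci={k:z[k] for k in["vertical_fov","cx","cy","origin","attitude"]}
p,d=z["p"],z["d"];W=cloud(ci,d);k=512/800
ok=np.indices(d.shape)[0]<225
for n,(u,v),h in [("c1",(211,231),30),("c2",(525,257),30),("knobtop",(471,210),55),("pad",(565,288),62),("tip",(142,200),12)]:
    u,v=u*k,v*k; print(n,ray(ci,u,v,h).round(1),"depth",W[int(v)+2,int(u)].round(1))
m=masks(p)
for n in["red","orange"]:
    mm=m[n]&ok; N,l,s,c=cv2.connectedComponentsWithStats(mm.astype(np.uint8)); i=1+s[1:,4].argmax(); q=W[l==i]; print(n,np.median(q,0).round(1),hull(W,(l==i)))
hsv=cv2.cvtColor(p,cv2.COLOR_RGB2HSV)
# board back edge line: points z 25..33 grey, min x per y column
b=(W[...,2]>24)&(W[...,2]<34)&(hsv[...,1]<80)&ok
q=W[b]; ys=np.arange(-80,160,8); pts=[]
for y in ys:
    s=q[abs(q[:,1]-y)<4]
    if len(s)>5: pts.append((y,s[:,0].min()))
pts=np.array(pts); f=np.polyfit(pts[:,0],pts[:,1],1); r=pts[:,1]-np.polyval(f,pts[:,0]); g=abs(r)<3; f=np.polyfit(pts[g,0],pts[g,1],1); print("edge",f,r.round(1))
print("board y ends",q[:,1].min(),q[:,1].max())
# rest: brown
H,S,V=[hsv[...,i].astype(int) for i in range(3)]
rb=(W[...,2]>58)&(W[...,2]<70)&(S>80)&(H<20)&(V<140)&ok&~m["red"]; print("rest",rb.sum(),hull(W,rb),np.median(W[rb],0))
kb=(V<50)&(W[...,2]>35)&(W[...,2]<60)&(W[...,0]<570)&(abs(W[...,1]-95)<40); print("knob",kb.sum(),hull(W,kb),np.percentile(W[kb],[2,98],axis=0))
# fit jig pose from board corners: yaw
a=-np.arctan(f[0]); 
print("yaw",a)
E
```

```text
c1 [558.4 -87.6  30. ] depth [559.8 -87.8  30.2]
c2 [578.5 162.6  30. ] depth [580.6 162.9  29.5]
knobtop [540.2 113.2  55. ] depth [541.9 112.6  55.8]
pad [596.4 184.7  62. ] depth [598.4 184.2  62.2]
tip [ 535.4 -148.9   12. ] depth [ 538.1 -153.7    6.4]
red [598.2 184.3  62.1] ((569.3529052734375, 125.88948822021484), (160.38848876953125, 27.20754623413086), 63.659481048583984)
orange [609.5 175.6  61.4] ((609.4916381835938, 175.55006408691406), (0.2639279067516327, 3.108879327774048), 4.284820079803467)
edge [8.66725989e-02 5.66207953e+02] [ 1.1  1.   1.3  0.6  0.8  0.3  0.1 -0.  -0.1 -0.1 -0.5 -0.5 -0.9 -1.1
 -1.3 -1.5 -1.2 -1.7 -1.7 -2.2 -2.1 -2.6 -2.6 -2.9 32.2 -3.3 -3.4 -3.8
 -3.8]
board y ends -92.12663418892072 400.4772814647887
rest 1140 ((619.3197631835938, 89.85003662109375), (46.14864730834961, 171.6404266357422), 3.7154672145843506) [623.6801651   25.8662343   64.19835732]
knob 481 ((545.9091186523438, 115.35681915283203), (28.170000076293945, 24.74366569519043), 82.97992706298828) [[534.32676719 102.18725789  44.84698599]
 [557.13417787 127.75535744  55.89032972]]
yaw -0.08645653971888985
```

```bash
python3 steer.py '{"sx":[25, 51, 51, 51, 51], "sy":[27, 55, 55, 55, 55], "sz":[0, 30, 60, 90, 90], "yaw":[0.086, 0.086, 0.086, 0.086, 0.086], "finger_gap":[1, 1, 1, 1, 1]}'
python3 steer.py '{"sx":[0, 0, 0, 0, 0], "sy":[0, 0, 0, 0, 0], "sz":[30, 60, 80, 89, 90], "yaw":[0, 0, 0, 0, 0], "finger_gap":[1, 1, 1, 1, 1]}'
```

```text
t: 2.23
eef_pos: [543.2, 116.2, 108.5]
tcp_rot: [-3.14, -0.007, 3.058]
ft_force: [-1.1, 0.5, -1.1]
opening: 0.999
grip_force: 0.0
t: 2.65
eef_pos: [546.1, 115.4, 22.2]
tcp_rot: [-3.141, -0.001, 3.058]
ft_force: [-0.3, -0.8, -0.5]
opening: 0.999
grip_force: 0.0
```

```bash
python3 steer.py '{"sx":[0, 0, 0, 0, 0], "sy":[0, 0, 0, 0, 0], "sz":[0, 0, 0, 0, 0], "yaw":[0, 0, 0, 0, 0], "finger_gap":[0.1, 0.1, 0.1, 0.1, 0.1]}'
python3 steer.py '{"sx":[0, 0, 0, 0, 0], "sy":[0, 0, 0, 0, 0], "sz":[0, 0, 0, 0, 0], "yaw":[0, 0, 0, 0, 0], "finger_gap":[0.1, 0.1, 0.1, 0.1, 0.1]}'
```

```text
t: 3.07
eef_pos: [546.4, 115.4, 23.5]
tcp_rot: [3.141, 0.001, 3.06]
ft_force: [-0.7, 0.1, -0.4]
opening: 0.702
grip_force: 0.0
t: 3.48
eef_pos: [546.1, 115.4, 22.6]
tcp_rot: [3.142, -0.0, 3.06]
ft_force: [-0.2, 0.2, -0.2]
opening: 0.356
grip_force: 0.0
```

```bash
python3 steer.py '{"sx":[0, 0, 0, 0], "sy":[0, 0, 0, 0], "sz":[0, 0, 0, 0], "yaw":[0, 0, 0, 0], "finger_gap":[0.1, 0.1, 0.1, 0.1]}'
python3 steer.py '{"sx":[8, 16, 24, 32, 40], "sy":[0, 0, 0, 0, 0], "sz":[0, 0, 0, 0, 0], "yaw":[0, 0, 0, 0, 0], "finger_gap":[0.1, 0.1, 0.1, 0.1, 0.1]}'
python3 steer.py '{"sx":[3, 6, 8, 9, 9], "sy":[0, 0, 0, 0, 0], "sz":[0, 0, 0, 0, 0], "yaw":[0, 0, 0, 0, 0], "finger_gap":[0.1, 0.1, 0.1, 0.1, 0.1]}'
```

```text
t: 3.82
eef_pos: [546.1, 116.0, 22.6]
tcp_rot: [3.141, 0.0, 3.06]
ft_force: [0.2, 5.1, -0.6]
opening: 0.31
grip_force: 30.0
t: 4.23
eef_pos: [508.6, 119.3, 22.7]
tcp_rot: [3.14, 0.006, 3.059]
ft_force: [12.5, 6.0, -10.8]
opening: 0.309
grip_force: 30.0
t: 4.65
eef_pos: [499.5, 120.1, 22.7]
tcp_rot: [3.14, 0.005, 3.06]
ft_force: [10.6, 7.0, -8.7]
opening: 0.312
grip_force: 30.0
```

```bash
python3 steer.py '{"sx":[1, 2, 3, 3, 3], "sy":[0, 0, 0, 0, 0], "sz":[0, 0, 0, 0, 0], "yaw":[0, 0, 0, 0, 0], "finger_gap":[0.1, 0.1, 0.1, 0.1, 0.1]}'
```

```text
t: 5.07
eef_pos: [498.3, 120.2, 22.7]
tcp_rot: [3.14, 0.008, 3.059]
ft_force: [15.8, 5.3, -13.8]
opening: 0.309
grip_force: 30.0
```

```bash
python3 steer.py '{"sx":[-1, -3, -5, -5], "sy":[0, 0, 0, 0], "sz":[0, 0, 0, 0], "yaw":[0, 0, 0, 0], "finger_gap":[0.1, 0.1, 0.1, 0.1]}'
```

```text
t: 5.4
eef_pos: [500.8, 119.9, 22.6]
tcp_rot: [3.14, 0.003, 3.059]
ft_force: [5.9, 7.8, -5.0]
opening: 0.311
grip_force: 30.0
```

```bash
python3 steer.py '{"sx":[0, 0, 0, 0, 0], "sy":[0, 0, 0, 0, 0], "sz":[0, 0, 0, 0, 0], "yaw":[0, 0, 0, 0, 0], "finger_gap":[0.7, 0.7, 0.7, 0.7, 0.7]}'
python3 steer.py '{"sx":[0, 0, 0, 0, 0], "sy":[0, 0, 0, 0, 0], "sz":[-30, -70, -110, -150, -180], "yaw":[0, 0, 0, 0, 0], "finger_gap":[0.9, 0.9, 0.9, 0.9, 0.9]}'
python3 - <<'E'
from h import *
ci=env.camera_info("wrist");p,d=env.read_camera("wrist")
np.savez("pics/w2.npz",p=p,d=d,**ci); cv2.imwrite("pics/w2.png",cv2.resize(p[:,:,::-1],(800,600)))
W=cloud(ci,d);m=masks(p);N,l,s,c=cv2.connectedComponentsWithStats(m["red"].astype(np.uint8)); i=1+s[1:,4].argmax();print("pad",np.median(W[l==i],0))
h=cv2.cvtColor(p,cv2.COLOR_RGB2HSV)
kb=(h[...,2]<50)&(W[...,2]>35)&(W[...,2]<60)&(W[...,0]<540)&(abs(W[...,1]-115)<40); print("knob",kb.sum(),hull(W,kb))
E
```

```text
t: 5.82
eef_pos: [499.1, 119.1, 22.6]
tcp_rot: [3.142, -0.0, 3.06]
ft_force: [-0.1, -0.5, 0.3]
opening: 0.6
grip_force: 0.0
t: 6.23
eef_pos: [499.3, 119.2, 205.9]
tcp_rot: [3.141, 0.002, 3.06]
ft_force: [-0.1, -0.7, 0.8]
opening: 0.894
grip_force: 0.0
pad [596.70879112 182.19039977  69.95262034]
knob 438 ((500.54931640625, 120.11405181884766), (25.95425796508789, 24.879365921020508), 84.92798614501953)
```

View pics/w2.png

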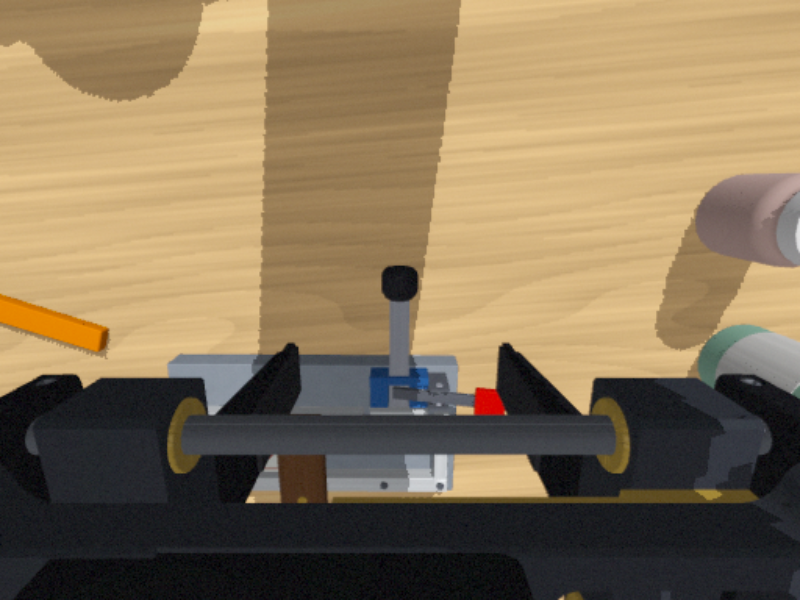

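The clamp is latched: the knob is 45.5 mm out and the pad sits about 8 mm higher. In this view the knob is at (399,283) and the pad at (488,400). The stick is next.

```bash
python3 steer.py '{"sx":[1, 2, 3, 5, 6], "sy":[-40, -80, -120, -160, -200], "sz":[0, 0, 0, 0, 0], "yaw":[0, 0, 0, 0, 0], "finger_gap":[0.8, 0.8, 0.8, 0.8, 0.8]}'
python3 steer.py '{"sx":[1, 2, 3, 5, 6], "sy":[-40, -80, -120, -160, -200], "sz":[0, 0, 0, 0, 0], "yaw":[0, 0, 0, 0, 0], "finger_gap":[0.8, 0.8, 0.8, 0.8, 0.8]}'
python3 steer.py '{"sx":[1, 2, 3, 3, 3], "sy":[-40, -80, -101, -101, -101], "sz":[0, 0, 0, 0, 0], "yaw":[0.12, 0.24, 0.36, 0.48, 0.6], "finger_gap":[0.8, 0.8, 0.8, 0.8, 0.8]}'
python3 steer.py '{"sx":[0, 0, 0, 0, 0], "sy":[0, 0, 0, 0, 0], "sz":[0, 0, 0, 0, 0], "yaw":[0.12, 0.24, 0.36, 0.48, 0.6], "finger_gap":[0.8, 0.8, 0.8, 0.8, 0.8]}'
python3 steer.py '{"sx":[0, 0, 0, 0, 0], "sy":[0, 0, 0, 0, 0], "sz":[0, 0, 0, 0, 0], "yaw":[0.12, 0.24, 0.36, 0.48, 0.6], "finger_gap":[0.8, 0.8, 0.8, 0.8, 0.8]}'
python3 steer.py '{"sx":[0, 0], "sy":[0, 0], "sz":[0, 0], "yaw":[0.09, 0.09], "finger_gap":[0.8, 0.8]}'
python3 - <<'E'
from h import *
ci=env.camera_info("wrist");p,d=env.read_camera("wrist")
np.savez("pics/w3.npz",p=p,d=d,**ci); cv2.imwrite("pics/w3.png",cv2.resize(p[:,:,::-1],(640,480)))
W=cloud(ci,d);m=masks(p);N,l,s,c=cv2.connectedComponentsWithStats(m["orange"].astype(np.uint8)); i=1+s[1:,4].argmax();q=l==i
for lo,hi in((36,50),(8,16)):
    mm=q&(W[...,2]>lo)&(W[...,2]<hi); print(lo,mm.sum(),hull(W,mm),np.median(W[mm],0),cv2.boxPoints(hull(W,mm)))
E
```

```text
t: 6.7
eef_pos: [476.1, -81.2, 202.5]
tcp_rot: [3.142, -0.0, 3.06]
ft_force: [0.3, 0.3, 0.3]
opening: 0.8
grip_force: 0.0
t: 7.12
eef_pos: [453.6, -280.4, 202.4]
tcp_rot: [3.141, -0.0, 3.059]
ft_force: [0.8, 0.1, 0.1]
opening: 0.797
grip_force: 0.0
t: 7.53
eef_pos: [442.5, -380.3, 201.7]
tcp_rot: [3.141, -0.001, 2.451]
ft_force: [1.2, 0.2, 0.2]
opening: 0.803
grip_force: 0.0
t: 7.95
eef_pos: [443.1, -378.8, 202.2]
tcp_rot: [-3.141, -0.001, 1.854]
ft_force: [-0.2, 0.3, -0.8]
opening: 0.798
grip_force: 0.0
t: 8.37
eef_pos: [443.2, -378.8, 202.2]
tcp_rot: [-3.141, -0.0, 1.254]
ft_force: [0.2, 0.7, -0.3]
opening: 0.799
grip_force: 0.0
t: 8.53
eef_pos: [443.2, -378.8, 202.2]
tcp_rot: [-3.141, -0.0, 1.166]
ft_force: [-0.5, -0.5, -0.6]
opening: 0.801
grip_force: 0.0
36 2 ((437.81072998046875, -360.3011474609375), (1.2110761404037476, 0.0), -113.54380798339844) [ 437.81072879 -360.30115083   42.18405093] [[ 438.0526  -359.74603]
 [ 438.0526  -359.74603]
 [ 437.56885 -360.85626]
 [ 437.56885 -360.85626]]
8 0 ((0.0, 0.0), (0.0, 0.0), 0.0) [nan nan nan] [[0. 0.]
 [0. 0.]
 [0. 0.]
 [0. 0.]]
  return _methods._mean(a, axis=axis, dtype=dtype,
  ret = um.true_divide(
```

View pics/w3.png

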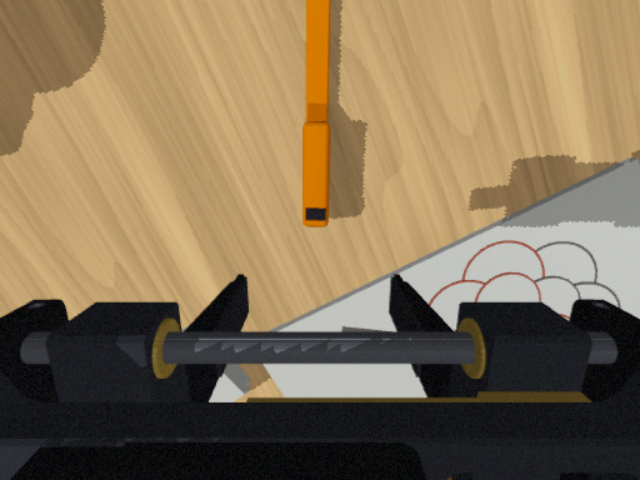

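The handle shows at rows 122–226, columns 303–329, with the blade running up from it and already nearly aligned with the tool. The colour mask needs widening.

```bash
sed -i 's/(H<14)&(S>190)/(H<20)\&(S>200)/' h.py
python3 - <<'E'
from h import *
z=np.load("pics/w3.npz");ci={k:z[k] for k in["vertical_fov","cx","cy","origin","attitude"]}
p,d=z["p"],z["d"];print(cv2.cvtColor(p,cv2.COLOR_RGB2HSV)[[130,40],[253,254]])
W=cloud(ci,d);m=masks(p);N,l,s,c=cv2.connectedComponentsWithStats(m["orange"].astype(np.uint8)); i=1+s[1:,4].argmax();q=(l==i)
for lo,hi in((36,46),(9,16)):
    mm=q&(W[...,2]>lo)&(W[...,2]<hi); print(lo,mm.sum(),hull(W,mm),np.median(W[mm],0)); P=W[mm][:,:2]; l_=cv2.fitLine(P.astype(np.float32),2,0,.01,.01).ravel();print("line",l_,np.arctan2(l_[1],l_[0]))
E
```

```text
[[ 17 255 213]
 [ 17 255 214]]
36 1586 ((460.9372863769531, -332.4672546386719), (98.11444854736328, 25.188451766967773), 66.12210083007812) [ 463.32882592 -326.18491414   39.99824825]
line [ 4.1214877e-01  9.1111654e-01  4.6285532e+02 -3.2752084e+02] 1.1459851
9 1596 ((503.0321044921875, -238.4544677734375), (104.82051086425781, 21.19574737548828), 66.27347564697266) [ 506.10817663 -230.15415262   12.31657065]
line [ 4.045889e-01  9.144987e-01  5.058281e+02 -2.313965e+02] 1.1542671
```

```bash
python3 steer.py '{"sx":[35, 65, 65, 65, 65], "sy":[-1, -1.7, -1.7, -1.7, -1.7], "sz":[20, 50, 90, 120, 130], "yaw":[0.012, 0.012, 0.012, 0.012, 0.012], "finger_gap":[0.6, 0.6, 0.6, 0.6, 0.6]}'
python3 steer.py '{"sx":[0, 0, 0, 0, 0], "sy":[0, 0, 0, 0, 0], "sz":[25, 45, 60, 66, 67], "yaw":[0, 0, 0, 0, 0], "finger_gap":[0.6, 0.6, 0.6, 0.6, 0.6]}'
python3 steer.py '{"sx":[0, 0, 0, 0, 0], "sy":[0, 0, 0, 0, 0], "sz":[0, 0, 0, 0, 0], "yaw":[0, 0, 0, 0, 0], "finger_gap":[0.1, 0.1, 0.1, 0.1, 0.1]}'
python3 steer.py '{"sx":[0, 0, 0], "sy":[0, 0, 0], "sz":[0, 0, 0], "yaw":[0, 0, 0], "finger_gap":[0.1, 0.1, 0.1]}'
```

```text
t: 9.0
eef_pos: [465.9, -316.7, 68.8]
tcp_rot: [-3.136, -0.002, 1.162]
ft_force: [-0.7, -0.2, -0.2]
opening: 0.601
grip_force: 0.0
t: 9.42
eef_pos: [467.0, -318.6, 5.2]
tcp_rot: [-3.141, -0.0, 1.159]
ft_force: [-0.6, 0.3, -1.3]
opening: 0.599
grip_force: 0.0
t: 9.83
eef_pos: [467.4, -318.6, 6.3]
tcp_rot: [3.141, 0.0, 1.158]
ft_force: [-0.6, -0.0, -0.1]
opening: 0.305
grip_force: 0.0
t: 10.08
eef_pos: [467.3, -318.5, 6.1]
tcp_rot: [3.141, 0.0, 1.158]
ft_force: [-0.6, 0.2, 6.6]
opening: 0.273
grip_force: 30.0
```

```bash
python3 steer.py '{"sx":[0, 0, 10, 25, 40], "sy":[0, 0, 20, 50, 80], "sz":[-15, -40, -65, -90, -90], "yaw":[0, 0, 0, 0, 0], "finger_gap":[0.1, 0.1, 0.1, 0.1, 0.1]}'
python3 steer.py '{"sx":[16, 32.6, 32.6, 32.6, 32.6], "sy":[27, 54.8, 54.8, 54.8, 54.8], "sz":[0, 0, 0, 0, 0], "yaw":[-0.11, -0.22, -0.328, -0.328, -0.328], "finger_gap":[0.1, 0.1, 0.1, 0.1, 0.1]}'
python3 - <<'E'
from h import *
ci=env.camera_info("wrist");p,d=env.read_camera("wrist");s=env.state();print(s["eef_pos"],s["tcp_rot"],s["ft_force"])
np.savez("pics/w4.npz",p=p,d=d,**ci); cv2.imwrite("pics/w4.png",cv2.resize(p[:,:,::-1],(800,600)))
W=cloud(ci,d);m=masks(p);N,l,st,c=cv2.connectedComponentsWithStats(m["orange"].astype(np.uint8)); i=1+st[1:,4].argmax();q=l==i
P=W[q];print(P.min(0),P.max(0))
t=R.from_euler("xyz",s["tcp_rot"]).as_matrix(); L=(P-s["eef_pos"])@t
print("stick in tool: x",np.percentile(L[:,0],[1,99]))
for a,b in((45,90),(90,130),(130,165),(165,185)):
    k=(L[:,0]>a)&(L[:,0]<b); 
    if k.sum(): print(a,k.sum(),"y lo/hi",np.percentile(L[k,1],[3,97]).round(1),"z",np.median(L[k,2]).round(1))
# tile: white in jig frame
a=-.085;o=np.array([648.8,32.8]);J=np.array([[np.cos(a),np.sin(a)],[-np.sin(a),np.cos(a)]]);
Q=(W[...,:2]-o)@J.T
k=(W[...,2]>35)&(W[...,2]<42.5)&(abs(Q[...,0])<22)&(Q[...,1]<-33)&(Q[...,1]>-170)
print("tile y",np.percentile(Q[k][:,1],[1,99]),np.median(W[k][:,2]),k.sum())
E
```

```text
t: 10.5
eef_pos: [558.8, -315.0, 100.8]
tcp_rot: [3.135, 0.001, 1.157]
ft_force: [0.4, -1.3, -0.6]
opening: 0.272
grip_force: 30.0
t: 10.92
eef_pos: [619.2, -305.6, 95.0]
tcp_rot: [-3.14, -0.001, 1.483]
ft_force: [-1.2, 0.1, -0.9]
opening: 0.274
grip_force: 30.0
[ 618.94206314 -305.91264142   95.22309864] [-3.14048441e+00 -5.59877659e-04  1.48179840e+00] [-0.80233254  0.60826588 -1.85181422]
[ 608.21711302 -310.41615969   97.6897435 ] [ 642.39027119 -170.32367151  265.40197975]
stick in tool: x [ -0.96631014 133.86109849]
45 2995 y lo/hi [-9.1 11. ] z -6.0
90 3227 y lo/hi [-9.2 11.1] z -5.9
130 456 y lo/hi [-9.3 11. ] z -5.8Traceback (most recent call last):
  File "<stdin>", line 15, in <module>
    return _quantile_unchecked(
        a, q, axis, out, overwrite_input, method, keepdims, weights)
    return _ureduce(a,
                    func=_quantile_ureduce_func,
    ...<5 lines>...
                    overwrite_input=overwrite_input,
                    method=method)
    r = func(a, **kwargs)
    result = _quantile(arr,
                       quantiles=q,
    ...<2 lines>...
                       out=out,
                       weights=wgt)
    slices_having_nans = np.isnan(arr[-1, ...])
                                  ~~~^^^^^^^^^
IndexError: index -1 is out of bounds for axis 0 with size 0
```

View pics/w4.png

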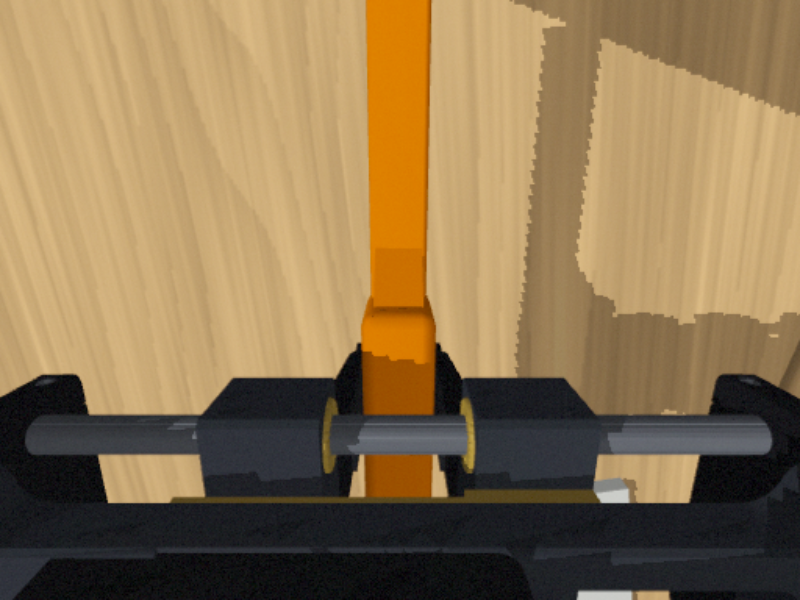

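The stick is held level and straight: the blade is centred at column 400 and runs out of the top of the view. Its underside is 6 mm below the TCP. I'll find the tile in the first wrist view and the stick tip in the scene view.

```bash
cat >> h.py <<'E'
a=-.085;o=np.array([648.8,32.8]);J=np.array([[np.cos(a),np.sin(a)],[-np.sin(a),np.cos(a)]])
def jig(P): return (np.asarray(P)[...,:2]-o)@J.T
E
python3 - <<'E'
from h import *
z=np.load("pics/w1.npz");ci={k:z[k] for k in["vertical_fov","cx","cy","origin","attitude"]}
W=cloud(ci,z["d"]);Q=jig(W);g=z["p"].min(2)
v,u=np.indices(g.shape)
for x in (-12,0,10):
    k=(W[...,2]>33)&(W[...,2]<43)&(abs(Q[...,0]-x)<4)&(Q[...,1]<-20)&(Q[...,1]>-170)&(v<225)
    print(x,"tile y",np.percentile(Q[k][:,1],[0,1,99]),np.median(W[k][:,2]),k.sum())
k=(W[...,2]>40)&(W[...,2]<48)&(Q[...,1]<-40)&(v<240); print("rails x",np.percentile(Q[k][:,0],[1,50,99]), "y",Q[k][:,1].min())
p,d=env.read_camera("scene");W=cloud(env.camera_info("scene"),d);m=masks(p)["orange"]&(W[...,2]>60)&(W[...,0]<700)&(W[...,0]>560)
P=W[m];Q=jig(P);print("stick jig y",np.percentile(Q[:,1],[1,99]),"x of front",np.median(Q[Q[:,1]>-220],0),m.sum(), np.percentile(P[:,2],[5,50,95]))
E
```

```text
-12 tile y [-127.37139837 -126.91799151  -33.2513899 ] 39.29058128660819 443
0 tile y [-128.3478377  -126.65080247  -33.67435154] 39.51962462492571 437
10 tile y [-128.19397398 -127.78787122  -34.79873192] 39.26029332918034 327
rails x [-39.49779888 -26.59593624  35.00252564] y -129.0543622943285
stick jig y [-319.87246137 -234.76991354] x of front [nan nan] 104 [ 96.96564601 102.17997916 127.72200514]
  return _methods._mean(a, axis=axis, dtype=dtype,
  ret = um.true_divide(
```

```bash
python3 steer.py '{"sx":[0, 0, 0, 0, 0], "sy":[0, 0, 0, 0, 0], "sz":[20, 40, 52, 57, 57], "yaw":[-0.004, -0.004, -0.004, -0.004, -0.004], "finger_gap":[0.1, 0.1, 0.1, 0.1, 0.1]}'
python3 - <<'E'
from h import *
for n in ["scene","side"]:
    p,d=env.read_camera(n);W=cloud(env.camera_info(n),d);Q=jig(W)
    q=masks(p)["orange"]&(Q[...,1]<-100)&(abs(Q[...,0])<40)&(Q[...,1]>-400)
    print(n,q.sum(),np.percentile(Q[q],[1,50,99],axis=0).round(1).tolist())
    f=q&(Q[...,1]>-250);print(" blade x,z",np.median(Q[f],0),np.percentile(W[f][:,2],[2,50,95]))
    v,u=np.nonzero(q); cv2.imwrite(f"pics/{n}5.png",cv2.resize(p[max(0,v.min()-60):v.max()+60,max(0,u.min()-60):u.max()+80,::-1],(600,450),interpolation=cv2.INTER_CUBIC))
s=env.state();print(s["eef_pos"],jig(s["eef_pos"]),s["tcp_rot"])
E
```

```text
t: 11.43
eef_pos: [619.0, -306.0, 37.6]
tcp_rot: [-3.14, -0.001, 1.488]
ft_force: [-0.1, -0.3, -0.5]
opening: 0.274
grip_force: 30.0
scene 92 [[-5.0, -322.0], [2.4, -290.1], [10.2, -246.6]]
 blade x,z [   3.23752168 -246.67518364] [40.51469786 41.47104349 42.49537822]
side 72 [[-12.8, -362.3], [-1.7, -304.5], [8.4, -160.2]]
 blade x,z [  -1.52239132 -180.23800559] [43.16743698 45.56072993 47.4581347 ]
[ 619.93234167 -306.32199324   39.34457813] [ 2.72347306e-02 -3.40348450e+02] [3.14087045e+00 2.50353145e-04 1.48891587e+00]
```

View pics/side5.png

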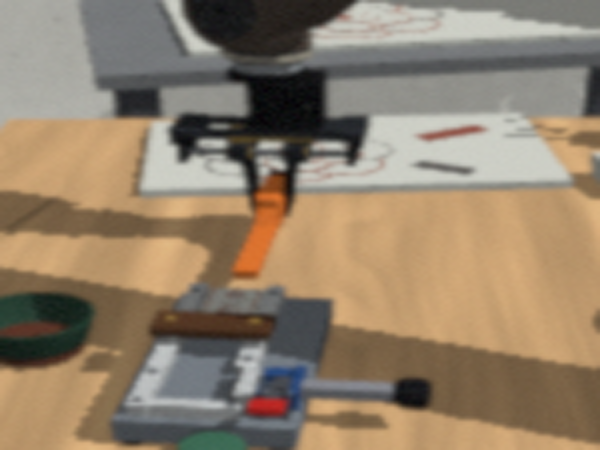

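The side crop shows the stick tip (245,275) pointing at the tile in the mouth (235,297), with a clear gap and in line. The tip is at jig y −160.

```bash
python3 steer.py '{"sx":[8, 16, 22, 27, 32], "sy":[0, 0, 0, 0, 0], "sz":[0, 0, 0, 0, 0], "yaw":[0, 0, 0, 0, 0], "finger_gap":[0.1, 0.1, 0.1, 0.1, 0.1]}'
python3 steer.py '{"sx":[6, 12, 18, 24, 30], "sy":[0, 0, 0, 0, 0], "sz":[0, 0, 0, 0, 0], "yaw":[0, 0, 0, 0, 0], "finger_gap":[0.1, 0.1, 0.1, 0.1, 0.1]}'
python3 - <<'E'
from h import *
for n in ["side"]:
    p,d=env.read_camera(n);W=cloud(env.camera_info(n),d);Q=jig(W)
    f=masks(p)["orange"]&(Q[...,1]<-30)&(abs(Q[...,0])<40)&(Q[...,1]>-220)
    print(n," blade x,y",np.percentile(Q[f],[2,50,99],axis=0).round(1),np.percentile(W[f][:,2],[2,50,95]))
s=env.state();print(s["eef_pos"],jig(s["eef_pos"]),s["tcp_rot"])
cv2.imwrite("pics/side6.png",cv2.resize(p[150:270,180:320,::-1],(700,600),interpolation=cv2.INTER_CUBIC))
E
```

```text
t: 11.95
eef_pos: [622.6, -273.2, 38.9]
tcp_rot: [3.141, 0.0, 1.49]
ft_force: [0.0, 0.5, -1.7]
opening: 0.275
grip_force: 30.0
t: 12.37
eef_pos: [624.8, -243.6, 38.6]
tcp_rot: [3.141, -0.0, 1.49]
ft_force: [-0.3, -1.3, -1.4]
opening: 0.271
grip_force: 30.0
side  blade x,y [[  -6.8 -209.8]
 [  -2.1 -144.6]
 [   3.6 -103.3]] [44.05300703 45.49216697 46.86499208]
[ 624.84049872 -242.54318267   38.54008563] [  -0.4970015 -276.3832103] [-3.14123676e+00 -4.61330571e-04  1.49035463e+00]
```

View pics/side6.png

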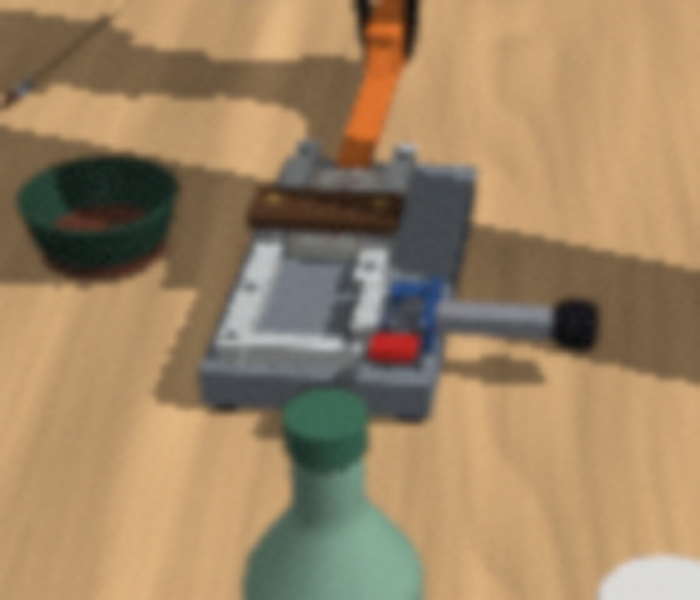

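The blade tip (355,155) is in the channel and the tile head shows past the rest (325,243), so the feed is working.

```bash
python3 steer.py '{"sx":[6, 12, 18, 24, 30], "sy":[0, 0, 0, 0, 0], "sz":[0, 0, 0, 0, 0], "yaw":[0, 0, 0, 0, 0], "finger_gap":[0.1, 0.1, 0.1, 0.1, 0.1]}'
python3 steer.py '{"sx":[6, 12, 18, 24, 30], "sy":[0, 0, 0, 0, 0], "sz":[0, 0, 0, 0, 0], "yaw":[0, 0, 0, 0, 0], "finger_gap":[0.1, 0.1, 0.1, 0.1, 0.1]}'
python3 steer.py '{"sx":[6, 12, 18, 24, 30], "sy":[0, 0, 0, 0, 0], "sz":[0, 0, 0, 0, 0], "yaw":[0, 0, 0, 0, 0], "finger_gap":[0.1, 0.1, 0.1, 0.1, 0.1]}'
python3 steer.py '{"sx":[2, 4, 6, 7, 8], "sy":[0, 0, 0, 0, 0], "sz":[0, 0, 0, 0, 0], "yaw":[0, 0, 0, 0, 0], "finger_gap":[0.1, 0.1, 0.1, 0.1, 0.1]}'
```

```text
t: 12.83
eef_pos: [627.2, -213.6, 38.6]
tcp_rot: [-3.142, -0.0, 1.49]
ft_force: [0.4, 0.0, -2.1]
opening: 0.274
grip_force: 30.0
t: 13.25
eef_pos: [629.7, -183.8, 38.6]
tcp_rot: [3.142, -0.0, 1.49]
ft_force: [-0.1, -0.7, -0.9]
opening: 0.27
grip_force: 30.0
t: 13.67
eef_pos: [632.1, -153.9, 38.6]
tcp_rot: [3.142, -0.0, 1.49]
ft_force: [0.5, -0.8, -1.7]
opening: 0.269
grip_force: 30.0
t: 14.08
eef_pos: [632.7, -146.6, 38.6]
tcp_rot: [3.142, -0.0, 1.49]
ft_force: [0.0, -0.7, -1.6]
opening: 0.271
grip_force: 30.0
```

```bash
python3 steer.py '{"sx":[1, 2, 3, 4], "sy":[0, 0, 0, 0], "sz":[0, 0, 0, 0], "yaw":[0, 0, 0, 0], "finger_gap":[0.1, 0.1, 0.1, 0.1]}'
python3 steer.py '{"sx":[1, 2, 2], "sy":[0, 0, 0], "sz":[0, 0, 0], "yaw":[0, 0, 0], "finger_gap":[0.1, 0.1, 0.1]}'
```

```text
t: 14.42
eef_pos: [633.0, -142.5, 38.6]
tcp_rot: [3.142, -0.0, 1.49]
ft_force: [-1.0, -0.8, -2.3]
opening: 0.273
grip_force: 30.0
t: 14.67
eef_pos: [633.2, -140.3, 38.6]
tcp_rot: [3.142, -0.0, 1.49]
ft_force: [0.2, 0.5, -1.2]
opening: 0.273
grip_force: 30.0
```

```bash
python3 steer.py '{"sx":[1, 2, 2], "sy":[0, 0, 0], "sz":[0, 0, 0], "yaw":[0, 0, 0], "finger_gap":[0.1, 0.1, 0.1]}'
python3 - <<'E'
from h import *
p,d=env.read_camera("side");W=cloud(env.camera_info("side"),d);Q=jig(W)
cv2.imwrite("pics/side7.png",cv2.resize(p[160:240,200:300,::-1],(750,600),interpolation=cv2.INTER_CUBIC))
s=env.state();print(jig(s["eef_pos"]),s["ft_force"])
for x in(-10,0,10):
    k=(abs(Q[...,0]-x)<5)&(Q[...,1]>10)&(Q[...,1]<125);o_=np.argsort(Q[k][:,1]);print(x,[(int(Q[k][i,1]),round(float(W[k][i,2])),int(p[k][i].min())) for i in o_])
E
```

```text
t: 14.92
eef_pos: [633.5, -139.5, 38.9]
tcp_rot: [3.141, 0.001, 1.49]
ft_force: [-1.0, -7.8, -0.9]
opening: 0.274
grip_force: 30.0
[  -0.71939447 -172.94455869] [-1.37858751 -7.490584    0.00841294]
-10 [(10, 66, 14), (10, 59, 21), (10, 66, 17), (10, 59, 20), (11, 56, 14), (11, 59, 16), (12, 57, 14), (12, 64, 19), (13, 43, 88), (13, 40, 109), (13, 58, 24), (14, 40, 100), (14, 41, 107), (16, 38, 111), (17, 39, 107), (20, 41, 114), (23, 39, 139), (24, 40, 134), (24, 40, 159), (25, 40, 145), (27, 38, 168), (27, 38, 176), (32, 41, 182), (32, 41, 185), (35, 39, 185), (35, 40, 182), (37, 41, 189), (39, 38, 192), (42, 40, 191), (42, 41, 186), (44, 41, 186), (45, 39, 188), (46, 39, 179), (47, 40, 191), (48, 40, 194), (53, 40, 193), (53, 40, 182), (55, 41, 161), (57, 39, 170), (59, 41, 191), (60, 41, 174), (61, 42, 182), (63, 39, 180), (63, 39, 182), (65, 41, 185), (68, 39, 178), (69, 40, 178), (69, 40, 173), (74, 40, 186), (74, 40, 173), (75, 40, 180), (77, 42, 169), (77, 38, 190), (78, 39, 188), (79, 39, 184), (79, 39, 180), (80, 37, 186), (83, 39, 193), (85, 40, 186), (86, 40, 167), (89, 4
[... 2945 characters left out ...]
), (92, 40, 191), (93, 40, 188), (94, 41, 159), (94, 41, 175), (95, 39, 182), (97, 39, 190), (97, 40, 186), (108, 44, 186), (108, 44, 188), (109, 44, 190), (111, 46, 187), (115, 45, 174), (116, 42, 133), (116, 46, 173), (116, 43, 131), (117, 39, 112), (117, 36, 111), (117, 33, 109), (117, -1, 69), (118, 40, 111), (118, 40, 113), (118, 0, 65), (118, 30, 109), (118, 34, 108), (118, 40, 111), (119, 31, 105), (119, 48, 171), (119, 44, 128), (119, 1, 68), (120, 38, 108), (120, 38, 110), (120, 35, 105), (121, 32, 111), (121, 33, 108), (122, 23, 66), (122, 6, 72), (123, 0, 63), (123, 31, 103), (123, 30, 105), (123, 14, 66), (123, 31, 102), (124, 11, 63), (124, 28, 78), (124, 14, 68), (124, 11, 69)]
```

View pics/side7.png

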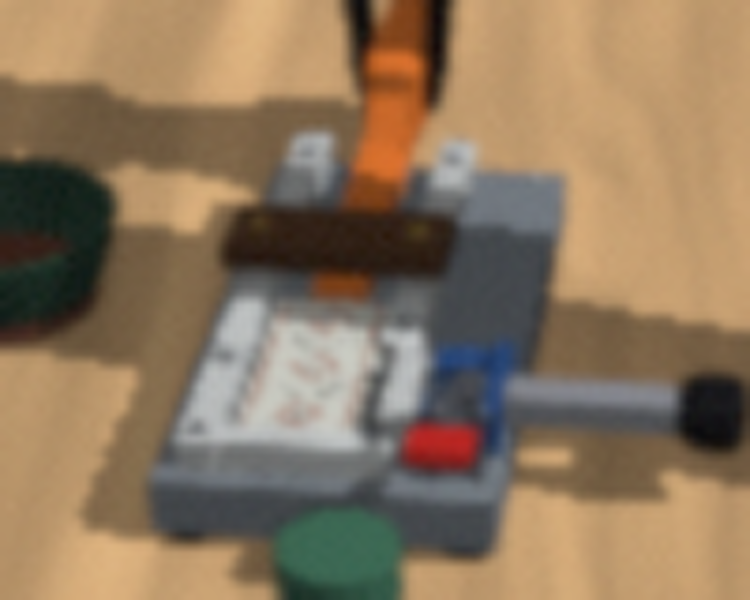

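The tile reaches the end stop and the push force has risen to 7.8 N; the blade shows under the rest at (342,285). I'll press a little more to confirm, then withdraw.

```bash
python3 steer.py '{"sx":[1, 1.5, 1.5], "sy":[0, 0, 0], "sz":[0, 0, 0], "yaw":[0, 0, 0], "finger_gap":[0.1, 0.1, 0.1]}'
python3 steer.py '{"sx":[-8, -25, -50, -80, -115], "sy":[0, 0, 0, 0, 0], "sz":[0, 0, 0, 0, 0], "yaw":[0, 0, 0, 0, 0], "finger_gap":[0.1, 0.1, 0.1, 0.1, 0.1]}'
python3 steer.py '{"sx":[-30, -60, -80, -80, -80], "sy":[0, 0, 0, 0, 0], "sz":[0, 0, 0, 0, 0], "yaw":[0, 0, 0, 0, 0], "finger_gap":[0.1, 0.1, 0.1, 0.1, 0.1]}'
```

```text
t: 15.22
eef_pos: [633.6, -139.4, 39.1]
tcp_rot: [3.14, 0.003, 1.49]
ft_force: [-3.4, -14.8, 0.9]
opening: 0.273
grip_force: 30.0
t: 15.63
eef_pos: [624.1, -251.8, 38.6]
tcp_rot: [-3.141, -0.001, 1.491]
ft_force: [1.1, 1.0, -2.2]
opening: 0.276
grip_force: 30.0
t: 16.05
eef_pos: [617.2, -332.2, 38.2]
tcp_rot: [-3.141, -0.001, 1.488]
ft_force: [-0.3, 0.6, -1.0]
opening: 0.272
grip_force: 30.0
```

```bash
python3 steer.py '{"sx":[-10, -20, -20, -20, -20], "sy":[-35, -70, -80, -80, -80], "sz":[0, 0, 10, 20, 24], "yaw":[0, 0, 0, 0, 0], "finger_gap":[0.1, 0.1, 0.1, 0.1, 0.1]}'
python3 steer.py '{"sx":[0, 0, 0, 0], "sy":[0, 0, 0, 0], "sz":[3, 6, 8, 8], "yaw":[0, 0, 0, 0], "finger_gap":[0.1, 0.1, 0.1, 0.1]}'
```

```text
t: 16.47
eef_pos: [536.4, -343.9, 13.7]
tcp_rot: [-3.141, -0.001, 1.49]
ft_force: [0.3, 0.7, -1.2]
opening: 0.273
grip_force: 30.0
t: 16.8
eef_pos: [537.0, -344.5, 6.4]
tcp_rot: [3.141, -0.0, 1.491]
ft_force: [-0.2, 0.2, -1.3]
opening: 0.272
grip_force: 30.0
```

```bash
python3 steer.py '{"sx":[0, 0, 0, 0, 0], "sy":[0, 0, 0, 0, 0], "sz":[0.5, 0.5, 0.5, 0.5, 0.5], "yaw":[0, 0, 0, 0, 0], "finger_gap":[0.1, 0.6, 0.6, 0.6, 0.6]}'
python3 steer.py '{"sx":[0, 0, 0, 0, 0], "sy":[0, 0, 0, 0, 0], "sz":[0, -5, -40, -80, -120], "yaw":[0, 0, 0, 0, 0], "finger_gap":[0.6, 0.6, 0.6, 0.6, 0.6]}'
python3 steer.py '{"sx":[0, 0, 0, 0, 0], "sy":[0, 0, 0, 0, 0], "sz":[-30, -60, -70, -70, -70], "yaw":[0, 0, 0, 0, 0], "finger_gap":[0, 0, 0, 0, 0]}'
python3 - <<'E'
from h import *
for n in ["side","scene"]:
    p,d=env.read_camera(n);W=cloud(env.camera_info(n),d)
    q=masks(p)["orange"]&(W[...,0]>400)&(W[...,0]<700)&(W[...,1]<-60)&(W[...,1]>-500)
    print(n,q.sum(),np.percentile(W[q],[1,50,99],axis=0).round(0).tolist())
s=env.state();print(s["eef_pos"],s["tcp_rot"],s["joints"])
E
```

```text
t: 17.22
eef_pos: [536.4, -344.9, 6.2]
tcp_rot: [3.141, 0.0, 1.49]
ft_force: [-0.2, -0.9, 0.1]
opening: 0.492
grip_force: 0.0
t: 17.63
eef_pos: [535.9, -344.6, 127.4]
tcp_rot: [-3.14, -0.001, 1.49]
ft_force: [0.4, 0.4, -0.5]
opening: 0.604
grip_force: 0.0
t: 18.05
eef_pos: [536.1, -344.7, 195.7]
tcp_rot: [3.142, -0.0, 1.49]
ft_force: [-0.3, -0.5, -1.2]
opening: 0.306
grip_force: 0.0
side 78 [[530.0, -368.0, 10.0], [542.0, -292.0, 15.0], [556.0, -167.0, 42.0]]
scene 116 [[532.0, -384.0, 6.0], [543.0, -326.0, 36.0], [553.0, -252.0, 42.0]]
[ 535.76083589 -344.44640259  194.27063524] [-3.13931386e+00 -1.64150161e-03  1.48973646e+00] [-6.75062003e-01  5.28584521e-01  1.54932093e+00  9.69989910e-05
  1.06649437e+00 -5.94050994e-01]
```

```bash
python3 steer.py '{"sx":[36, 72, 108, 144, 177], "sy":[1, 2, 3, 5, 6], "sz":[0, 0, 0, 0, 0], "yaw":[0, 0, 0, 0, 0], "finger_gap":[0, 0, 0, 0, 0]}'
python3 steer.py '{"sx":[36, 72, 108, 144, 177], "sy":[1, 2, 3, 5, 6], "sz":[0, 0, 0, 0, 0], "yaw":[0, 0, 0, 0, 0], "finger_gap":[0, 0, 0, 0, 0]}'
python3 steer.py '{"sx":[36, 72, 108, 144, 177], "sy":[1, 2, 3, 5, 6.5], "sz":[0, 0, 0, 0, 0], "yaw":[0, 0, 0, 0, 0], "finger_gap":[0, 0, 0, 0, 0]}'
python3 steer.py '{"sx":[0, 0, 0, 0, 0], "sy":[0, 0, 0, 0, 0], "sz":[35, 70, 100, 110, 110], "yaw":[0, 0, 0, 0, 0], "finger_gap":[0, 0, 0, 0, 0]}'
```

```text
t: 18.57
eef_pos: [556.1, -166.9, 194.3]
tcp_rot: [-3.139, -0.001, 1.49]
ft_force: [0.4, -0.5, -0.7]
opening: 0.005
grip_force: 0.0
t: 18.98
eef_pos: [576.4, 9.1, 194.4]
tcp_rot: [-3.139, -0.0, 1.49]
ft_force: [0.9, -0.5, -0.1]
opening: 0.005
grip_force: 0.0
t: 19.4
eef_pos: [597.2, 184.9, 194.2]
tcp_rot: [-3.139, 0.001, 1.49]
ft_force: [-0.3, -0.1, -0.7]
opening: 0.006
grip_force: 0.0
t: 19.82
eef_pos: [596.1, 182.5, 82.5]
tcp_rot: [-3.135, 0.002, 1.49]
ft_force: [0.6, 0.4, 0.3]
opening: 0.003
grip_force: 0.0
```

```bash
python3 steer.py '{"sx":[0, 0, 0, 0, 0], "sy":[0, 0, 0, 0, 0], "sz":[6, 12, 17, 21, 24], "yaw":[0, 0, 0, 0, 0], "finger_gap":[0, 0, 0, 0, 0]}'
python3 steer.py '{"sx":[0, 0, 0, 0, 0], "sy":[0, 0, 0, 0, 0], "sz":[1, 1, 1, 1, 1], "yaw":[0, 0, 0, 0, 0], "finger_gap":[0, 0, 0, 0, 0]}'
python3 steer.py '{"sx":[0, 0, 0, 0, 0], "sy":[0, 0, 0, 0, 0], "sz":[-10, -40, -80, -110, -110], "yaw":[0, 0, 0, 0, 0], "finger_gap":[0, 0, 0, 0, 0]}'
python3 steer.py '{"sx":[-35, -70, -105, -140, -160], "sy":[-10, -20, -35, -45, -45], "sz":[-10, -20, -30, -30, -30], "yaw":[0, 0, 0, 0, 0], "finger_gap":[0, 0, 0, 0, 0]}'
python3 - <<'E'
from h import *
p,d=env.read_camera("side");W=cloud(env.camera_info("side"),d)
cv2.imwrite("pics/side8.png",cv2.resize(p[150:240,190:310,::-1],(800,600),interpolation=cv2.INTER_CUBIC))
m=masks(p);q=m["red"]&(abs(W[...,0]-600)<30)&(abs(W[...,1]-185)<30);print("pad",np.median(W[q],0))
h=cv2.cvtColor(p,cv2.COLOR_RGB2HSV)
for c,n in((p,"side"),):
    kb=(h[...,2]<55)&(W[...,2]>20)&(W[...,2]<60)&(W[...,0]<560)&(W[...,0]>480)&(abs(W[...,1]-115)<40); print("knob",kb.sum(),np.percentile(W[kb],[3,50,97],axis=0))
Q=jig(W)
for x in(-10,0,10):
    k=(abs(Q[...,0]-x)<5)&(W[...,2]<43)&(W[...,2]>37)&(Q[...,1]<110)&(Q[...,1]>0)&(p.min(2)>150);print(Q[k][:,1].min(),Q[k][:,1].max())
E
```

```text
t: 20.23
eef_pos: [597.9, 182.9, 62.4]
tcp_rot: [3.141, -0.0, 1.49]
ft_force: [-0.2, 0.8, 0.5]
opening: 0.007
grip_force: 0.0
t: 20.65
eef_pos: [597.9, 182.9, 61.4]
tcp_rot: [3.141, -0.0, 1.49]
ft_force: [0.6, 0.7, 2.1]
opening: 0.006
grip_force: 1.0
t: 21.07
eef_pos: [599.8, 183.3, 178.0]
tcp_rot: [3.133, -0.003, 1.49]
ft_force: [0.3, 0.4, 0.4]
opening: 0.008
grip_force: 0.0
t: 21.48
eef_pos: [537.9, 24.7, 202.1]
tcp_rot: [3.141, 0.0, 1.489]
ft_force: [0.7, -0.1, 1.5]
opening: 0.001
grip_force: 0.0
pad [599.2510339  189.67300077  62.58352409]
knob 78 [[500.18628087 121.37162335  34.67622418]
 [511.23791297 131.0367186   49.00900937]
 [522.29389216 136.21595239  57.14427259]]
66.78180288072011 99.046306558557
63.32899801134633 98.26413014381734
59.157503438290625 99.0732689218121
```

View pics/side8.png

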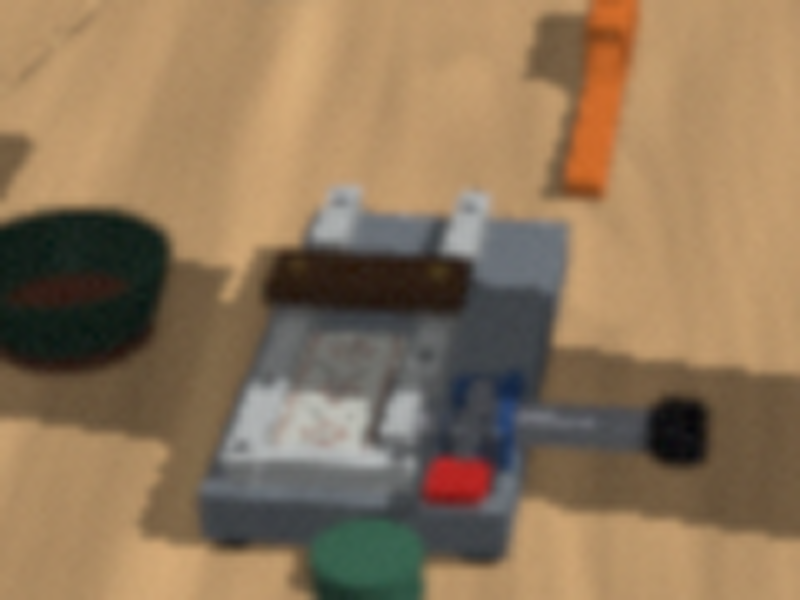

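In the side crop the pad is down at (457,480), at z 62.6, which is the catch riding on the bar. The knob (677,430) has moved in, the tile is against the stop, and the stick lies clear (600,110). I'll check the knob and jaw with the wrist camera.

```bash
python3 - <<'E'
from h import *
ci=env.camera_info("wrist");p,d=env.read_camera("wrist");W=cloud(ci,d);Q=jig(W)
h=cv2.cvtColor(p,cv2.COLOR_RGB2HSV);m=masks(p)
kb=(h[...,2]<60)&(W[...,2]>35)&(W[...,2]<60)&(W[...,0]<560)&(W[...,0]>470)&(abs(W[...,1]-118)<30); print("knob",kb.sum(),hull(W,kb),jig(hull(W,kb)[0]))
q=m["red"]&(abs(W[...,0]-600)<30);print("pad",np.median(W[q],0))
k=(W[...,2]>36)&(W[...,2]<42)&(Q[...,1]>50)&(Q[...,1]<104)&(abs(Q[...,0])<30);print("tile top head y",np.percentile(Q[k][:,1],[1,99]),k.sum())
cv2.imwrite("pics/w9.png",cv2.resize(p[:,:,::-1],(800,600)))
E
```

```text
knob 539 ((511.04522705078125, 119.1080322265625), (26.994728088378906, 24.513778686523438), 84.21831512451172) [-144.58478532   74.30137112]
pad [599.02119936 184.74295096  62.03372074]
tile top head y [ 50.24813118 103.33471875] 1958
```

View pics/w9.png

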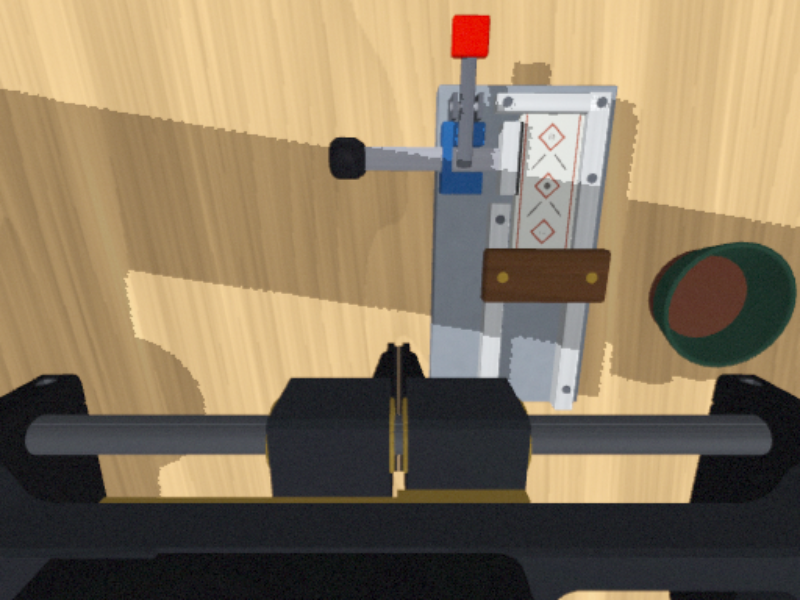

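The wrist view shows the jaw shut against the tile (512,157), about 35 mm out. The tile lies flush with the end stop (550,112), and the pad and knob sit where they should when shut.

```bash
python3 -c "
from cell import env
print(env.job_done())"
```

```text
the job is handed in; nothing more can be done
None
```

The job is handed in after about 21.5 s of the 64 s: the clamp was latched open, the tile fed fully home with the stick, the catch released and the clamp shut on the tile, and the stick left flat and clear, with the bottle, jar and bowl never touched.

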